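# Clamp a phone in the repair jig with its sliding jaw

### The job

Clamp the phone in the repair jig (silver plate, blue jaw and fence): turn the orange clamp handle anticlockwise (seen from above) to free the sliding jaw, push the jaw so that it carries the phone squarely up against the fixed fence with no gap on either side, then turn the handle fully back clockwise to lock the jaw there. The robot must not touch the phone itself, and the things lying round the jig stay where they are.

Things in the scene. Friction and masses are not known exactly. Their poses are not given: they have to be found in the camera images.
- jig: Phone jig fixed on the bench: aluminium plate 170 (x) x 290 (y) mm, top 12 mm above the bench. Origin: centre of its underside. Jig +y: the way the jaw slides towards the fence; z up. Fence: fixed blue bar 150 (x) x 20 (y) mm at the +y end, inner face at jig y = +120 mm, top 34 mm above the bench. A steel strip lies in a track along the plate's middle (part of the brake).
- jaw (a joint): Slide of the jaw along jig +y, m, 0 to 0.115; its face is at jig y = -45 mm + this value. About 0.0965 when the phone is between jaw and fence with no gap. With the handle loose the jaw moves against about 5 N of friction and stays where it is left; locked, tens of N do not move it.
- jaw_face (a point): Middle of the sliding jaw's black rubber face, 16 mm above the bench; axes as the jig's. The jaw is a blue block 120 mm wide (x), 85 mm long (y) from this face to its flat upright back (jig -y side, can be pushed with the fingers); underside 1.5 mm above the plate, flat top 37.5 mm above the bench.
- fence_face (a point): Point on the middle of the fence's inner face, 16 mm above the bench; axes as the jig's.
- clamp_handle (a joint): Turn of the orange handle about its upright axis on the jaw, rad: 0 locked (bar across the slide, along jig x) to 1.4 loose (bar nearly along the slide), growing anticlockwise seen from above; stops at both ends. Takes about 0.15 N m loose, up to about 0.3 N m when locking; stays where it is left. The brake bites below about 0.6 rad.
- handle_axis (a point): On the handle's turning axis at mid-height of the bar, 60 mm above the bench, 30 mm behind the jaw's face (jig -y). The bar is 80 mm long, 12 mm thick, 26 mm tall (47 to 73 mm above the bench), centred on the axis; this point's x axis lies along the bar. Pinch it across its thickness or push it near an end.
- handle_near_end (a point): The end of the bar that points to jig -x (towards the robot) when locked, and to jig -y (away from the fence) when fully loose; 40 mm from the axis.
- phone: Black phone lying face up on the jig's plate between jaw and fence, 142 (x) x 69 (y) x 8 mm, loose. Origin: centre of its underside; x along its length. When home its long edges lie along the fence.
- solder_spool: Spool of solder standing beside the jig, 58 mm across, 50 mm tall; bystander. Origin: centre of its underside.
- battery_pack: White battery pack lying beside the jig, 38 x 85 x 9 mm; bystander. Origin: centre of its underside.
- tape_black: Roll of black tape lying flat beyond the fence, 68 mm across, 19 mm tall; bystander. Origin: centre of its underside.
Mind the look-alikes: they are no part of the job. There is more than one size of the phone; the job needs the smaller.

How it is judged (in metres and radians):
On the way, in this order (a step that is already met when the one before it is completed fails the run):
1. the clamp handle is turned loose (past 1.0 rad) (value of joint clamp_handle above 1 rad), for 0.1 s.
2. with the handle loose, the jaw has pushed the phone home against the fence, square and without gaps (value of joint clamp_handle above 0.8 rad and y of phone in the frame of jig above 0.083 m and value of joint jaw above 0.0935 m and angle between the x axis of phone and the x axis of jig, either way round below 0.035 rad and angle between phone's own z axis and vertical below 0.05 rad and z of phone in the frame of jig between 0.008 and 0.017 m), for 0.2 s.
At the end, for the whole second after the job is handed in: The handle is locked (below 0.2 rad); the phone lies flat on the plate, square to the fence within 0.035 rad and within 2.5 mm of it; the jaw is within 3 mm of its no-gap position; everything at rest (value of joint clamp_handle below 0.2 rad and y of phone in the frame of jig above 0.083 m and value of joint jaw above 0.0935 m and angle between the x axis of phone and the x axis of jig, either way round below 0.035 rad and angle between phone's own z axis and vertical below 0.05 rad and z of phone in the frame of jig between 0.008 and 0.017 m and linear speed of phone below 0.01 m/s); the robot touches nothing.
It fails at once if the robot touches the phone (contact force between phone and the arm above 1 N or contact force between phone and the fingers above 1 N).
It fails at once if the solder (bystander) is moved more than 2 cm (distance of solder_spool from where it was at the start of the episode above 0.02 m).
It fails at once if the battery (bystander) is moved more than 2 cm (distance of battery_pack from where it was at the start of the episode above 0.02 m).
It fails at once if the tape (bystander) is moved more than 2 cm (distance of tape_black from where it was at the start of the episode above 0.02 m).
It also fails if it takes over 61 s, if anything falls off the work surface, if the arm or the gripper's body presses on something with over 40 N, if the wrist force passes 120 N, or if a joint passes its speed limit or range.

### The arm

A 6-joint arm with a two-finger parallel gripper is mounted at the origin on a cart in front of the work surface, level with it; the furniture and walls round the work are solid. World frame = base frame: x ahead of the robot, y to its left, z up, the work surface at z = 0. Lengths are in mm, angles in rad, forces in N, time in s.
With the tool pointing down it reaches from about 350 to 775 mm from the base axis. Payload 7.3 kg.
Tool frame: the origin (TCP) lies at the very end of the fingers, on their centre line; the grasp point (between the pads) lies 19 mm behind it; z points along the fingers, y is the line along which they close (so a half turn about z gives the same grasp; the last joint's range is limited). The gripper opens to 92 mm and grips with 3 to 60 N. Pads are 19 mm wide; open, the fingers measure 130 mm over their backs; the gripper's body (75 mm by 190 mm) begins 47 mm behind the grasp point.
Start: joints at [-0.146, 0.342, 1.524, -0, 1.275, -0.146], TCP at [525.019, 0.019, 226.741] pointing down, gripper open.
Joint ranges: [-2.53, 2.53], [-0.77, 2.02], [0.04, 2.7], [-1, 4.14], [0.28, 2.66], [-3.11, 3.11]. Speed limits (rad/s): [2.57, 2.57, 3.14, 3.14, 3.14, 3.14].

### API

Orientations are given as [roll, pitch, yaw] about the fixed x, y, z axes, in that order (R = Rz(yaw) Ry(pitch) Rx(roll)).
In Python, from plant import bot gives the robot as it stands.
- The arm moves only by the tool jog_arm, never from a script. Its argument "targets" is a list of rows, each an object with "xyz": the shift along the tool's x, y, z as a fraction of full scale, a list of three; "spin": the turn about the tool's z as a fraction of full scale. In form: [{"xyz": [x, y, z], "spin": spin}, ...]. A call has exactly 10 rows; each row shifts and turns the commanded pose from where the row before left it, along the tool's axes as they then stand; what a row does not reach is not made up. Full scale, the value 1, is 80 mm for a shift and 0.1 rad for a turn. A row lasts 1/8 s, in which the tool goes at most 62.5 mm and 10.7 degrees, less where a joint would pass 70% of its speed; a pose out of reach is approached as far as the arm can. A call with a number of a shift or a turn outside -1 to 1 is refused whole. A call with a gripper value outside its range is refused whole. "gripper" is the opening in per cent of the stroke, from 0 (shut) to 100 (fully open), set as the call begins (left out, the last holds). The fingers move at their own pace and stop on an object; the grip force is fixed at half the most. Time passes only in rows, so rows that do not move let the fingers close, or fill a call up. It gives the time, the measured TCP pose, the force, the opening and the grip force at its end, in the units of the state.
- bot.get_obs(): the state, without advancing time (a new reading comes with each control period).
- bot.capture(name): name is "scene" or "side" or "wrist"; returns the picture (480x640x3 uint8, blue, green, red); there is no depth.
- bot.get_calibration(name): a dict with "vfov" (degrees; the focal length in pixels is half the picture's height over the tangent of half this angle, whatever the lens; pixels are square), "cx", "cy" (the principal point, pixels), "eye" and "rotation" of the camera in the world. Camera axes: x right, y down, z forward; pixel columns grow to the right and rows downward; lengths in mm; the calibration is good to about 2 mm. A picture is of the moment at which its call begins: read the wrist's pose just before it. get_calibration takes no time and is no camera call; for the wrist camera it gives the pose at the moment of the call.
- bot.close_job(): hands the job in; it is judged then, once.
The state is a dict: "time": time; "joint_positions": joint angles; "dq": joint speeds; "tau": joint torques, N m; "tool_pos": TCP position; "tcp_rot": TCP orientation; "contact_force": force on the tool from outside, world axes, zero at the start; "moment": the same for the moment, N m; "grip_width": finger opening in mm; "finger_force": force on a finger pad.
Only numpy, scipy, OpenCV 4.12 (cv2) and the standard library are available. Lean on these libraries where they do the work, as an engineer would, in place of code of your own. Each camera call takes 0.05 s, during which the arm holds its last target. There are 200 camera calls.

## Working session

There is one attempt and no reset: what is moved stays moved. The work goes in short steps, Python scripts to look and compute and a tool call to move; the robot and the scene stay as the last step left them, time stands still between calls to the robot, and variables do not carry over. Pictures are saved under pics/ and viewed, at most 10 in all, crops included, and the job is handed in when it is done.

Besides the shell and the picture viewer there is one more tool, called after ">>>" as name(argument=value, ...) on one line, values as JSON. jog_arm: Moves the arm, as the interface text tells. Shift numbers are shares of 80 mm and turn numbers shares of 0.1 rad, none past 1 either way. Its arguments: {"type":"object","properties":{"targets":{"type":"array","items":{"type":"object","properties":{"xyz":{"type":"array","items":{"type":"number"}},"spin":{"type":"number"}}}},"gripper":{"type":"number"}},"required":["targets"]}

```bash
mkdir -p pics; ls
python3 - <<'E'
from plant import bot
import cv2
o=bot.get_obs();print(o['time'],o['tool_pos'],o['tcp_rot'],o['grip_width'],o['contact_force'])
for n in("scene","side","wrist"):
    c=bot.get_calibration(n);print(n,c)
    cv2.imwrite(f"pics/{n}0.png",bot.capture(n))
E
```

```text
pics
0.0 [5.24606063e+02 9.31069270e-02 2.26060000e+02] [-3.14011357e+00 -2.39019443e-04  1.57078683e+00] 91.97916012551575 [-0.66807087 -0.33604352  0.2792321 ]
scene {'vfov': 43.66135988313453, 'cx': 322.21409856468875, 'cy': 236.2064765826349, 'eye': array([1224.49103412,  114.54003863,  953.64400607]), 'rotation': array([-2.50948196e+00,  2.20444681e-04,  1.78548819e+00])}
side {'vfov': 43.41208020558651, 'cx': 325.39960971575647, 'cy': 238.510132608883, 'eye': array([ 190.39653301, -928.09552687,  585.40149868]), 'rotation': array([-2.06004917,  0.02519643, -0.45806359])}
wrist {'vfov': 67.79624978023168, 'cx': 322.07828073614047, 'cy': 240.62823590026056, 'eye': array([525.06002535,  67.11960677, 385.04171559]), 'rotation': array([2.89237657e+00, 1.39575273e-03, 1.14130846e-03])}
```

View pics/scene0.png

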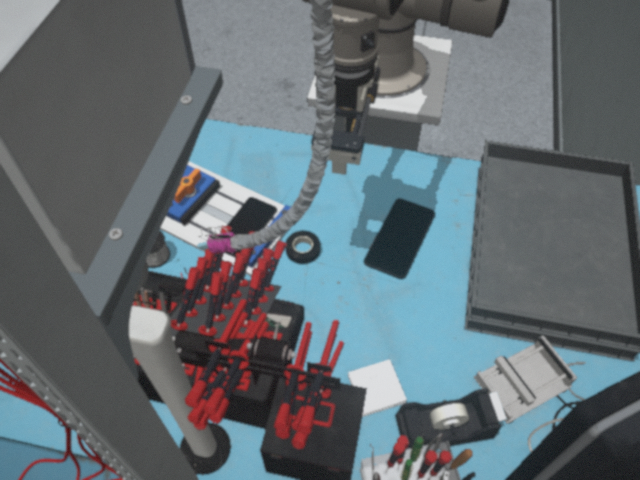

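View pics/side0.png

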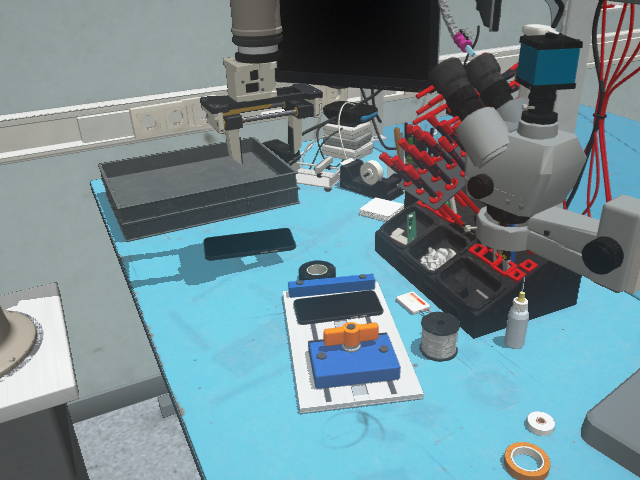

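View pics/wrist0.png

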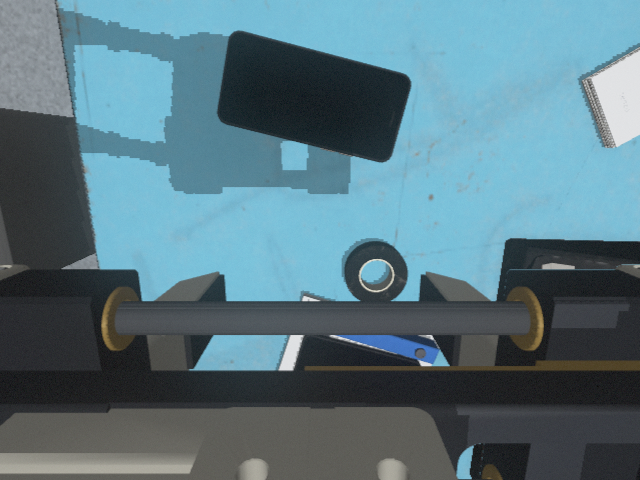

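The side camera shows the jig best: fence at about (331,285), phone (338,306), handle (350,336), jaw (353,360), spool (439,337), battery (413,302) and tape (317,270). The larger phone at (250,243) is a decoy. The wrist camera sees only the fence end and the tape. I'll enlarge the jig in the side view.

Run:
```python
import cv2
im=cv2.imread("pics/side0.png")[262:412,265:465]
cv2.imwrite("pics/side0c.png",cv2.resize(im,None,fx=4,fy=4,interpolation=cv2.INTER_CUBIC))
```

```text
(no output)
```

View pics/side0c.png

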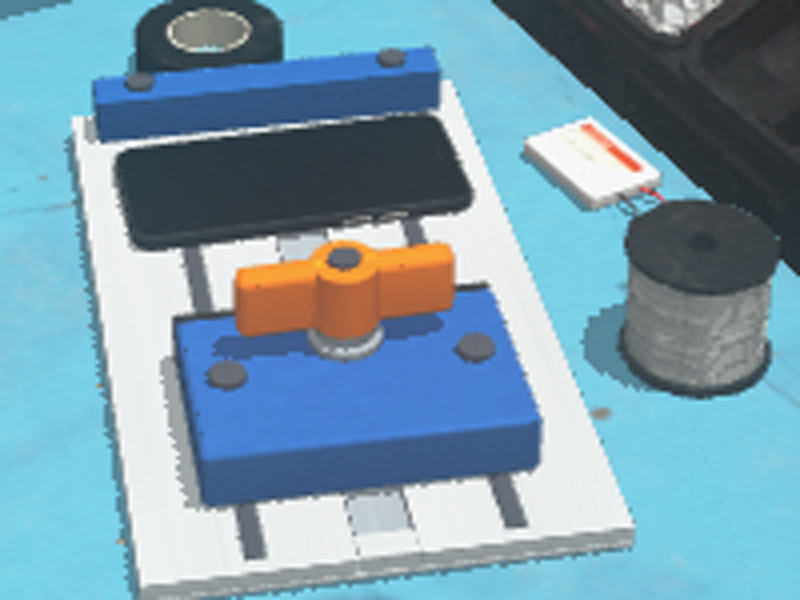

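The crop shows these corners (crop px):
- **Plate top:** (138,578), (634,530), (75,118), (447,82).
- **Jaw top:** (203,462), (541,420), (175,320), (497,290).
- **Fence top, near edge:** (95,107), (440,75).
- **Handle:** locked, with its top centre at (344,258).

I'll fit the jig pose next.

```bash
cat > h.py <<'E'
import numpy as np, cv2
from scipy.optimize import least_squares
from scipy.spatial.transform import Rotation as R
def cam(c):
    f=240/np.tan(np.radians(c['vfov']/2)); return f,c['cx'],c['cy'],np.array(c['eye']),R.from_euler('xyz',c['rotation']).as_matrix()
def proj(c,P):
    f,cx,cy,e,M=cam(c); q=(np.atleast_2d(P)-e)@M; return np.c_[f*q[:,0]/q[:,2]+cx,f*q[:,1]/q[:,2]+cy]
def atz(c,uv,z):
    f,cx,cy,e,M=cam(c); uv=np.atleast_2d(uv); d=np.c_[(uv[:,0]-cx)/f,(uv[:,1]-cy)/f,np.ones(len(uv))]@M.T
    return e+d*((z-e[2])/d[:,2])[:,None]
def tri(obs):
    A=np.zeros((3,3));b=np.zeros(3)
    for c,uv in obs:
        e=np.array(c['eye']); d=atz(c,uv,0)[0]-e; d/=np.linalg.norm(d); N=np.eye(3)-np.outer(d,d); A+=N; b+=N@e
    return np.linalg.solve(A,b)
E
python3 - <<'E'
from plant import bot
from h import *
c=bot.get_calibration("side")
uv=np.array([(138,578),(634,530),(75,118),(447,82),(203,462),(541,420),(175,320),(497,290),(95,107),(440,75),(344,258)])/4+[265,262]
def model(p):
    x,y,a,s,dz=p; f=-45+s
    L=np.array([(-85,-145,12),(85,-145,12),(-85,145,12),(85,145,12),(-60,f-85,37.5),(60,f-85,37.5),(-60,f,37.5),(60,f,37.5),(-75,120,34),(75,120,34),(0,f-30,75)])
    return L@R.from_euler('z',a).as_matrix().T+[x,y,dz]
r=least_squares(lambda p:(proj(c,model(p))-uv).ravel(),[500,-300,-.2,0,0],loss='soft_l1',x_scale=[10,10,.1,10,1])
print(r.x.round(3));print((proj(c,model(r.x))-uv).round(1).tolist())
for n,p,z in[("spool top",(702,240),50),("batt",(592,163),9),("tape",(209,30),19)]: print(n,atz(c,np.array(p)/4+[265,262],z).round(1))
ph=np.array([(118,152),(436,116),(472,205),(138,243)])/4+[265,262]
print(atz(c,ph,20).round(1))
E
```

```text
[ 5.42926e+02 -2.47573e+02 -3.18000e-01  1.20520e+01 -9.81600e+00]
[[0.8, 1.4], [-0.8, -1.2], [-0.4, 0.4], [0.7, 0.2], [-0.3, 0.4], [0.5, 1.1], [-0.4, -1.9], [-2.4, -2.8], [0.8, -0.3], [0.1, -0.6], [0.3, 1.0]]
spool top [[ 656.3 -340.    50. ]]
batt [[ 683.7 -228.5    9. ]]
tape [[581.9 -68.1  19. ]]
[[ 504.8 -140.9   20. ]
 [ 635.7 -180.5   20. ]
 [ 615.4 -244.1   20. ]
 [ 485.9 -203.8   20. ]]
```

>>> jog_arm(targets=[{"xyz":[-0.69,-0.02,0],"spin":0},{"xyz":[-0.69,-0.02,0],"spin":0},{"xyz":[-0.69,-0.02,0],"spin":0},{"xyz":[-0.69,-0.02,0],"spin":0},{"xyz":[-0.69,-0.02,0],"spin":0},{"xyz":[-0.69,-0.02,0],"spin":0},{"xyz":[0,0,0],"spin":0.8},{"xyz":[0,0,0],"spin":0.8},{"xyz":[0,0,0],"spin":0.8},{"xyz":[0,0,0],"spin":0.8}], gripper=100)

```text
time: 1.4
tool_pos: [515.2, -331.2, 226.3]
tcp_rot: [-3.141, -0.0, 1.248]
contact_force: [-0.4, 0.2, 0.3]
grip_width: 91.7
finger_force: 0.0
```

Run:
```python
from plant import bot
import cv2,pickle
c=bot.get_calibration("wrist");i=bot.capture("wrist");cv2.imwrite("pics/w1.png",i);pickle.dump(c,open("w1.pkl","wb"));print(c, bot.get_obs()['tool_pos'],bot.get_obs()['tcp_rot'])
```

```text
{'vfov': 67.79624978023168, 'cx': 322.07828073614047, 'cy': 240.62823590026056, 'eye': array([ 536.4830634 , -267.56828435,  385.18785211]), 'rotation': array([ 2.89254742e+00,  8.80242102e-04, -3.21653152e-01])} [ 515.25603188 -331.11959729  226.28266971] [-3.14085988e+00 -3.74729619e-04  1.24498952e+00]
```

View pics/w1.png

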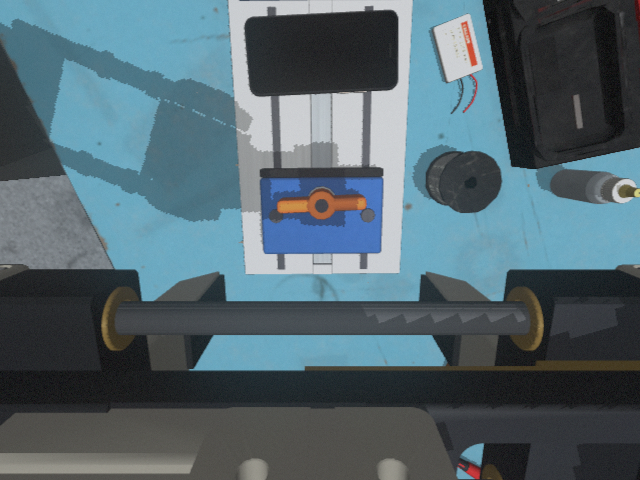

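The wrist view shows the jig nearly square to the picture. Pixel positions:
- **Jaw:** (261,169), (383,168), (382,252), (261,254).
- **Plate, near corners:** (246,273), (400,272).
- **Handle hub:** (321,206), with bar ends at about (277,208) and (366,202).
- **Phone:** (246–398, 12–96).

I'll fit both views together and triangulate the handle.

```bash
cat > fit.py <<'E'
from plant import bot
from h import *
import pickle
cs=bot.get_calibration("side");cw=pickle.load(open("w1.pkl","rb"))
S=lambda p:np.array(p)/4+[265,262]
print("handle top",tri([(cs,S((344,256))),(cw,(321,206))]).round(1))
print("jaw back L/R",tri([(cs,S((203,462))),(cw,(261,254))]).round(1),tri([(cs,S((541,420))),(cw,(382,252))]).round(1))
print("plate near L/R",tri([(cs,S((138,578))),(cw,(246,273))]).round(1),tri([(cs,S((634,530))),(cw,(400,272))]).round(1))
print("bar ends z73", atz(cw,[(277,208),(366,202)],73).round(1))
print("hub z75", atz(cw,[(321,206)],75).round(1),"side",atz(cs,S((344,256)),75).round(1))
print("jaw at z37.5", atz(cw,[(261,169),(383,168),(261,254),(382,252)],37.5).round(1).tolist())
print("plate at 12", atz(cw,[(246,273),(400,272),(229,0),(412,0)],12).round(1).tolist())
print("phone z20", atz(cw,[(246,20),(396,12),(398,90),(250,96)],20).round(1).tolist())
E
python3 fit.py
python3 - <<'E'
import cv2
im=cv2.imread("pics/w1.png")[150:290,230:417]
cv2.imwrite("pics/w1c.png",cv2.resize(im,None,fx=4,fy=4,interpolation=cv2.INTER_CUBIC))
E
```

```text
handle top [ 520.  -312.7   72.3]
jaw back L/R [ 445.5 -346.4   34.3] [ 561.1 -382.4   33.8]
plate near L/R [ 414.  -365.7   11.7] [ 575.6 -419.6    7.8]
bar ends z73 [[ 482.8 -302.1   73. ]
 [ 558.8 -321.8   73. ]]
hub z75 [[ 520.3 -312.4   75. ]] side [[ 518.3 -315.9   75. ]]
jaw at z37.5 [[475.2, -265.9, 37.5], [586.1, -301.9, 37.5], [445.0, -345.1, 37.5], [562.0, -381.8, 37.5]]
plate at 12 [[414.8, -366.0, 12.0], [576.4, -418.5, 12.0], [497.1, -113.6, 12.0], [656.9, -166.9, 12.0]]
phone z20 [[506.6, -136.7, 20.0], [638.1, -173.7, 20.0], [622.2, -238.0, 20.0], [486.5, -198.4, 20.0]]
```

View pics/w1c.png

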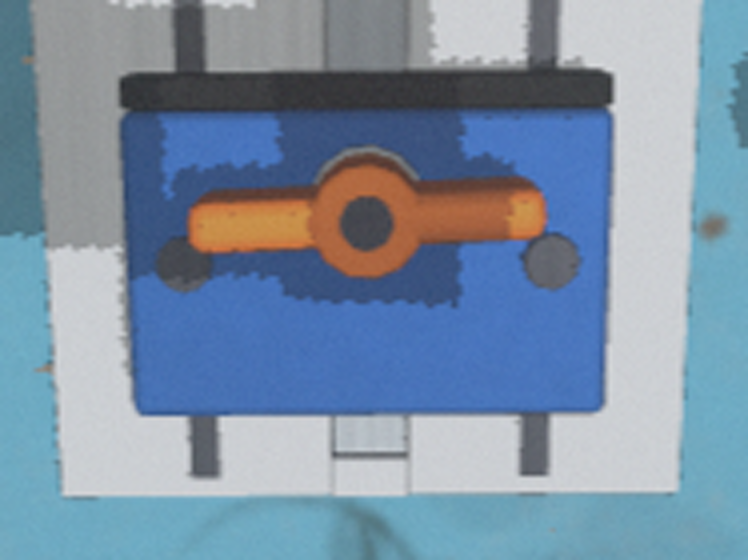

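The hub sits at about (520, −313), top z ≈ 72. The jig heading is about −0.31 and the bar about −0.26 in world. I'll grip the bar over its ends, so spinning in place turns the handle and the same grip can push the jaw.

>>> jog_arm(targets=[{"xyz":[0,0,0],"spin":-0.6},{"xyz":[0.234,0,0],"spin":0},{"xyz":[0,0,0.4],"spin":0},{"xyz":[0,0,0.4],"spin":0},{"xyz":[0,0,0.4],"spin":0},{"xyz":[0,0,0.4],"spin":0},{"xyz":[0,0,0.15],"spin":0},{"xyz":[0,0,0],"spin":0},{"xyz":[0,0,0],"spin":0},{"xyz":[0,0,0],"spin":0}])

```text
time: 2.7
tool_pos: [520.9, -313.5, 88.1]
tcp_rot: [3.139, 0.001, 1.311]
contact_force: [0.2, -0.8, -0.7]
grip_width: 91.9
finger_force: 0.0
```

Run:
```python
from plant import bot
import cv2
a=bot.capture("side")[230:380,265:440];b=bot.capture("wrist")[240:480,100:540]
a=cv2.resize(a,(700,600),interpolation=cv2.INTER_CUBIC)
cv2.imwrite("pics/s2.png",a)
cv2.imwrite("pics/w2.png",b)
print(bot.get_obs()['tool_pos'])
```

```text
[ 520.57552782 -313.34755317   87.62607647]
```

View pics/s2.png

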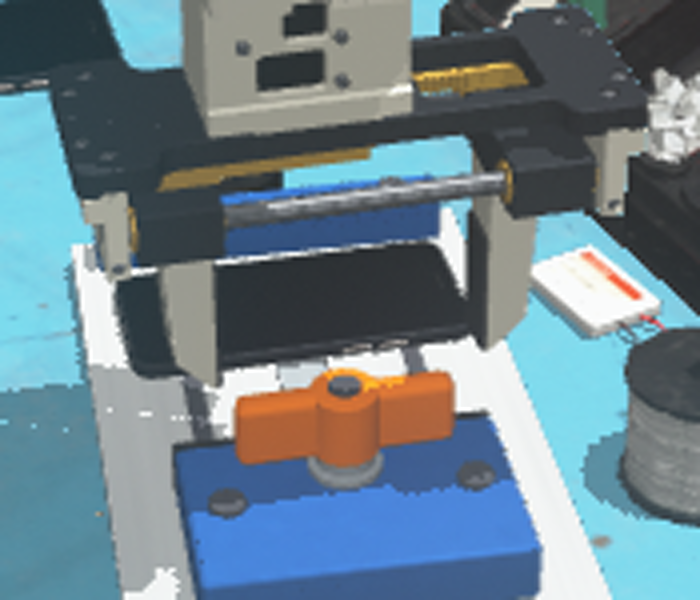

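The fingers straddle the bar: inner edges of the tips at about 218 and 470 crop px, bar ends at 235 and 455, hub at 345. I'll descend slowly.

>>> jog_arm(targets=[{"xyz":[0,0,0.1],"spin":0},{"xyz":[0,0,0.1],"spin":0},{"xyz":[0,0,0.1],"spin":0},{"xyz":[0,0,0.1],"spin":0},{"xyz":[0,0,0.05],"spin":0},{"xyz":[0,0,0],"spin":0},{"xyz":[0,0,0],"spin":0},{"xyz":[0,0,0],"spin":0},{"xyz":[0,0,0],"spin":0},{"xyz":[0,0,0],"spin":0}])

```text
time: 4.05
tool_pos: [520.3, -313.1, 50.9]
tcp_rot: [3.141, 0.0, 1.311]
contact_force: [-0.2, 0.5, 0.2]
grip_width: 91.4
finger_force: 0.0
```

>>> jog_arm(targets=[{"xyz":[0,0,0],"spin":0},{"xyz":[0,0,0],"spin":0},{"xyz":[0,0,0],"spin":0},{"xyz":[0,0,0],"spin":0},{"xyz":[0,0,0],"spin":0},{"xyz":[0,0,0],"spin":0},{"xyz":[0,0,0],"spin":0},{"xyz":[0,0,0],"spin":0},{"xyz":[0,0,0],"spin":0},{"xyz":[0,0,0],"spin":0}], gripper=78)

```text
time: 5.3
tool_pos: [520.3, -313.1, 50.8]
tcp_rot: [3.141, 0.0, 1.311]
contact_force: [0.9, -0.6, -0.7]
grip_width: 79.6
finger_force: 30.0
```

Gripped on 80 mm with no side load. Now I'll turn it anticlockwise.

>>> jog_arm(targets=[{"xyz":[0,0,0],"spin":-0.7},{"xyz":[0,0,0],"spin":-0.7},{"xyz":[0,0,0],"spin":-0.7},{"xyz":[0,0,0],"spin":-0.7},{"xyz":[0,0,0],"spin":-0.7},{"xyz":[0,0,0],"spin":-0.7},{"xyz":[0,0,0],"spin":-0.7},{"xyz":[0,0,0],"spin":-0.7},{"xyz":[0,0,0],"spin":-0.7},{"xyz":[0,0,0],"spin":-0.7}])

```text
time: 6.55
tool_pos: [520.3, -313.2, 50.6]
tcp_rot: [3.141, 0.0, 2.013]
contact_force: [1.9, -0.8, -1.7]
grip_width: 79.6
finger_force: 30.0
```

>>> jog_arm(targets=[{"xyz":[0,0,0],"spin":-0.7},{"xyz":[0,0,0],"spin":-0.7},{"xyz":[0,0,0],"spin":-0.7},{"xyz":[0,0,0],"spin":-0.7},{"xyz":[0,0,0],"spin":-0.7},{"xyz":[0,0,0],"spin":-0.7},{"xyz":[0,0,0],"spin":-0.7},{"xyz":[0,0,0],"spin":-0.7},{"xyz":[0,0,0],"spin":0},{"xyz":[0,0,0],"spin":0}])

```text
time: 7.8
tool_pos: [520.3, -313.1, 50.7]
tcp_rot: [-3.142, 0.0, 2.57]
contact_force: [2.6, -1.0, -2.3]
grip_width: 79.6
finger_force: 30.0
```

Run:
```python
from plant import bot
import cv2
a=bot.capture("side")[230:380,265:440]
cv2.imwrite("pics/s3.png",cv2.resize(a,(700,600),interpolation=cv2.INTER_CUBIC))
o=bot.get_obs();print(o['tool_pos'],o['tcp_rot'],o['contact_force'],o['moment'],o['joint_positions'])
```

```text
[ 520.32322414 -313.123473     50.64953718] [-3.14159217e+00  2.17165718e-04  2.56988272e+00] [ 2.48273523 -0.21529168 -2.38544226] [-0.01497329 -0.44581556  0.05089809] [-6.67885031e-01  6.69166367e-01  1.49636595e+00  2.45986599e-05
  9.75844123e-01 -1.66698521e+00]
```

View pics/s3.png

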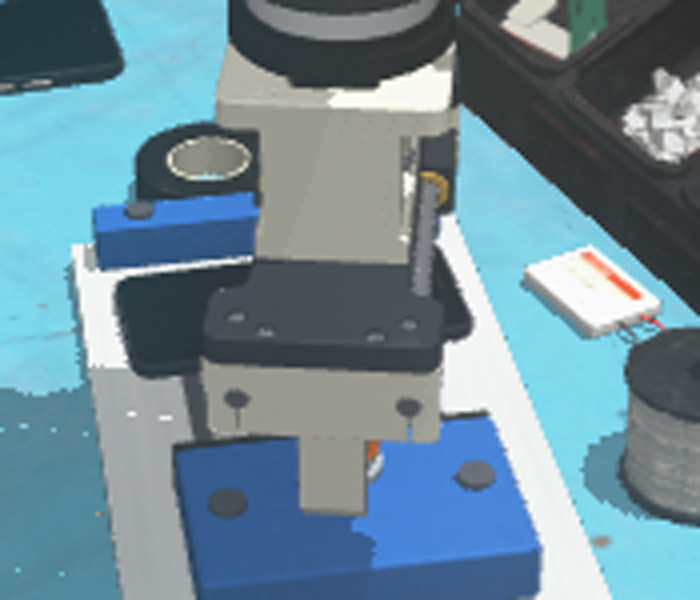

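The handle turned about 1.26 rad without slip, so it sits at about 1.31. The crop shows the bar now nearly along the slide and the phone untouched. Next I'll push along jig +y (tool direction [0.257, 0.966]); about 83 mm to go, the first 64 mm now.

>>> jog_arm(targets=[{"xyz":[0.026,0.097,0],"spin":0},{"xyz":[0.026,0.097,0],"spin":0},{"xyz":[0.026,0.097,0],"spin":0},{"xyz":[0.026,0.097,0],"spin":0},{"xyz":[0.026,0.097,0],"spin":0},{"xyz":[0.026,0.097,0],"spin":0},{"xyz":[0.026,0.097,0],"spin":0},{"xyz":[0.026,0.097,0],"spin":0},{"xyz":[0,0,0],"spin":0},{"xyz":[0,0,0],"spin":0}])

```text
time: 9.1
tool_pos: [540.2, -252.0, 50.6]
tcp_rot: [3.141, 0.001, 2.57]
contact_force: [5.3, -0.6, -4.0]
grip_width: 79.8
finger_force: 30.0
```

>>> jog_arm(targets=[{"xyz":[0.011,0.048,0],"spin":0},{"xyz":[0.011,0.048,0],"spin":0},{"xyz":[0.011,0.048,0],"spin":0},{"xyz":[0.005,0.024,0],"spin":0},{"xyz":[0,0,0],"spin":0},{"xyz":[0,0,0],"spin":0},{"xyz":[0,0,0],"spin":0},{"xyz":[0,0,0],"spin":0},{"xyz":[0,0,0],"spin":0},{"xyz":[0,0,0],"spin":0}])

```text
time: 10.35
tool_pos: [544.2, -240.0, 50.7]
tcp_rot: [-3.141, 0.0, 2.57]
contact_force: [1.9, -4.8, -4.3]
grip_width: 79.5
finger_force: 30.0
```

>>> jog_arm(targets=[{"xyz":[0.003,0.013,0],"spin":0},{"xyz":[0.003,0.013,0],"spin":0},{"xyz":[0.003,0.013,0],"spin":0},{"xyz":[0.003,0.013,0],"spin":0},{"xyz":[0,0,0],"spin":0},{"xyz":[0,0,0],"spin":0},{"xyz":[0,0,0],"spin":0},{"xyz":[0,0,0],"spin":0},{"xyz":[0,0,0],"spin":0},{"xyz":[0,0,0],"spin":0}])

```text
time: 11.6
tool_pos: [545.4, -236.2, 50.7]
tcp_rot: [-3.14, 0.0, 2.57]
contact_force: [1.4, -6.4, -3.9]
grip_width: 79.2
finger_force: 30.0
```

>>> jog_arm(targets=[{"xyz":[0.003,0.013,0],"spin":0},{"xyz":[0.003,0.013,0],"spin":0},{"xyz":[0,0,0],"spin":0},{"xyz":[0,0,0],"spin":0},{"xyz":[0,0,0],"spin":0},{"xyz":[0,0,0],"spin":0},{"xyz":[0,0,0],"spin":0},{"xyz":[0,0,0],"spin":0},{"xyz":[0,0,0],"spin":0},{"xyz":[0,0,0],"spin":0}])

```text
time: 12.85
tool_pos: [545.8, -235.0, 50.7]
tcp_rot: [-3.139, 0.0, 2.57]
contact_force: [-1.8, -8.7, -4.2]
grip_width: 79.5
finger_force: 30.0
```

>>> jog_arm(targets=[{"xyz":[0.003,0.013,0],"spin":0},{"xyz":[0.003,0.013,0],"spin":0},{"xyz":[0,0,0],"spin":0},{"xyz":[0,0,0],"spin":0},{"xyz":[0,0,0],"spin":0},{"xyz":[0,0,0],"spin":0},{"xyz":[0,0,0],"spin":0},{"xyz":[0,0,0],"spin":0},{"xyz":[0,0,0],"spin":0},{"xyz":[0,0,0],"spin":0}])

```text
time: 14.1
tool_pos: [545.9, -234.8, 50.7]
tcp_rot: [-3.137, 0.001, 2.57]
contact_force: [-3.7, -16.2, -3.7]
grip_width: 79.4
finger_force: 30.0
```

The jaw has stalled at about 17 N after 82.4 mm, as expected for no gap. I'll hold this pressure and lock.

>>> jog_arm(targets=[{"xyz":[0,0,0],"spin":0.7},{"xyz":[0,0,0],"spin":0.7},{"xyz":[0,0,0],"spin":0.7},{"xyz":[0,0,0],"spin":0.7},{"xyz":[0,0,0],"spin":0.7},{"xyz":[0,0,0],"spin":0.7},{"xyz":[0,0,0],"spin":0.7},{"xyz":[0,0,0],"spin":0.7},{"xyz":[0,0,0],"spin":0.7},{"xyz":[0,0,0],"spin":0.7}])

```text
time: 15.35
tool_pos: [545.9, -234.9, 50.7]
tcp_rot: [-3.138, 0.004, 1.868]
contact_force: [-4.1, -17.0, -4.3]
grip_width: 79.4
finger_force: 30.0
```

>>> jog_arm(targets=[{"xyz":[0,0,0],"spin":0.7},{"xyz":[0,0,0],"spin":0.7},{"xyz":[0,0,0],"spin":0.7},{"xyz":[0,0,0],"spin":0.7},{"xyz":[0,0,0],"spin":0.7},{"xyz":[0,0,0],"spin":0.7},{"xyz":[0,0,0],"spin":0.7},{"xyz":[0,0,0],"spin":0.7},{"xyz":[0,0,0],"spin":0.7},{"xyz":[0,0,0],"spin":0}])

```text
time: 16.6
tool_pos: [546.2, -233.8, 50.9]
tcp_rot: [-3.141, 0.004, 1.241]
contact_force: [-2.9, -11.6, -2.2]
grip_width: 80.3
finger_force: 30.0
```

Run:
```python
from plant import bot
o=bot.get_obs();print(o['tool_pos'],o['tcp_rot'],o['contact_force'],o['moment'])
```

```text
[ 546.21006963 -233.78692892   50.85482862] [-3.14128782  0.00428346  1.24097786] [ -2.86240236 -11.57565743  -2.19731238] [-1.9588299   0.5298567   0.34184869]
```

>>> jog_arm(targets=[{"xyz":[0,0,0],"spin":0},{"xyz":[0,0,0],"spin":0},{"xyz":[0,0,0],"spin":0},{"xyz":[0,0,0],"spin":0},{"xyz":[0,0,0],"spin":0},{"xyz":[0,0,0],"spin":0},{"xyz":[0,0,0],"spin":0},{"xyz":[0,0,0],"spin":0},{"xyz":[0,0,0],"spin":0},{"xyz":[0,0,0],"spin":0}], gripper=100)

```text
time: 17.85
tool_pos: [547.4, -230.9, 50.7]
tcp_rot: [3.141, -0.0, 1.241]
contact_force: [0.3, -0.3, 0.4]
grip_width: 91.8
finger_force: 0.0
```

>>> jog_arm(targets=[{"xyz":[0,0,-0.1],"spin":0},{"xyz":[0,0,-0.2],"spin":0},{"xyz":[0,0,-0.4],"spin":0},{"xyz":[0,0,-0.5],"spin":0},{"xyz":[0,0,-0.5],"spin":0},{"xyz":[0,0,-0.5],"spin":0},{"xyz":[-0.5,0,0],"spin":0},{"xyz":[-0.5,0,0],"spin":0},{"xyz":[0,0,0],"spin":0},{"xyz":[0,0,0],"spin":0}])

```text
time: 19.1
tool_pos: [521.5, -306.2, 227.5]
tcp_rot: [3.141, -0.0, 1.24]
contact_force: [0.4, 1.1, -0.0]
grip_width: 91.8
finger_force: 0.0
```

Run:
```python
from plant import bot
import cv2,pickle
c=bot.get_calibration("wrist");i=bot.capture("wrist");pickle.dump(c,open("w3.pkl","wb"));cv2.imwrite("pics/w3.png",i)
print(bot.get_obs()['tool_pos'],bot.get_obs()['contact_force'])
cv2.imwrite("pics/w3c.png",cv2.resize(i[50:260,190:470],None,fx=2.8,fy=2.8,interpolation=cv2.INTER_CUBIC))
```

```text
[ 521.68150695 -305.81202161  227.37463687] [-0.24043363  1.61707787 -0.34253226]
```

View pics/w3c.png

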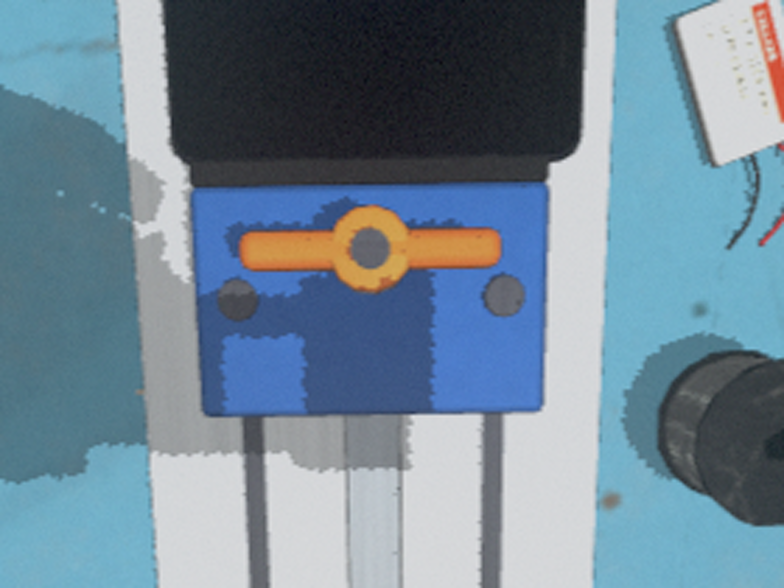

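The handle is locked: the bar is parallel to the jaw edges, from (242,252) to (500,247), and the phone lies flush with the rubber. I'll check the fence side with one more view.

>>> jog_arm(targets=[{"xyz":[0.5,0,0],"spin":0},{"xyz":[0.5,0,0],"spin":0},{"xyz":[0.2,0,0],"spin":0},{"xyz":[0,0,0],"spin":0},{"xyz":[0,0,0],"spin":0},{"xyz":[0,0,0],"spin":0},{"xyz":[0,0,0],"spin":0},{"xyz":[0,0,0],"spin":0},{"xyz":[0,0,0],"spin":0},{"xyz":[0,0,0],"spin":0}])

```text
time: 20.4
tool_pos: [552.5, -215.8, 226.8]
tcp_rot: [3.141, -0.0, 1.241]
contact_force: [0.6, -0.0, 0.2]
grip_width: 91.7
finger_force: 0.0
```

Run:
```python
from plant import bot
import cv2,pickle
c=bot.get_calibration("wrist");i=bot.capture("wrist");pickle.dump(c,open("w4.pkl","wb"));cv2.imwrite("pics/w4.png",i)
cv2.imwrite("pics/w4c.png",cv2.resize(i[70:280,190:470],None,fx=2.8,fy=2.8,interpolation=cv2.INTER_CUBIC))
```

```text
(no output)
```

View pics/w4c.png

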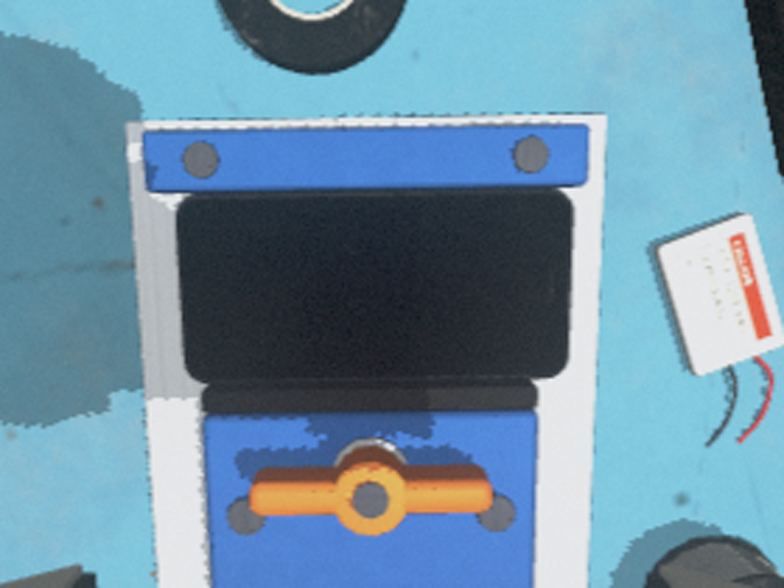

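No gap on either side: the phone's edges run along the fence (row ~190) and the jaw (row ~382), parallel to both, and the handle is locked.

```bash
python3 -c "
from plant import bot
print(bot.close_job())"
```

```text
the job is handed in; nothing more can be done
None
```

I handed in the job: the phone is clamped square against the fence with no visible gap, the handle is locked, and the arm is clear; no verdict came back from the judge.

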